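Sort castings by heft, load the inspection tray and pin it

ROBOT

A 6-joint arm with a two-finger parallel gripper is mounted at the origin on the work surface. World frame = base frame: x ahead of the robot, y to its left, z up, the work surface at z = 0. Lengths are in m, angles in rad, forces in N, time in s.
With the tool pointing down it reaches from about 0.3 to 1 m from the base axis. Payload 5.1 kg.
Tool frame: the origin (TCP) lies at the very end of the fingers, on their centre line; the grasp point (between the pads) lies 19 mm behind it; z points along the fingers, y is the line along which they close (so a half turn about z gives the same grasp; the last joint's range is limited). The gripper opens to 95 mm and grips with 3 to 60 N. Pads are 20 mm wide; open, the fingers measure 119 mm over their backs; the gripper's body (75 mm by 180 mm) begins 59 mm behind the grasp point.
Start: joints at [1.254, 0.124, 1.65, -0, 1.367, -0.083], TCP at [0.151, 0.632, 0.215] pointing down, gripper open.
Joint ranges: [-2.61, 2.61], [-1.02, 2.33], [0.03, 2.71], [-1.35, 4.49], [0.32, 2.68], [-2.91, 2.91]. Speed limits (rad/s): [2.57, 2.57, 3.14, 3.14, 3.14, 3.14].

INTERFACE

Orientations are given as a unit quaternion [x, y, z, w].
In Python, from cell import get_obs, snapshot, camera_params, finish_job gives the robot as it stands.
- The arm moves only by the tool carry_out, never from a script. Its argument "commands" is a list of rows, each a list of 3 entries, a list of its own where there are three numbers: the turn, a rotation vector about the tool's x, y, z each as a share of 0.15 rad, from -1 to 1, then the shift along the tool's x, y, z each as a share of 40 mm, from -1 to 1, then the finger opening in mm, from 0 to 95.1. A call has 1 to 20 rows; each row shifts and turns the commanded pose from where the row before left it, along the tool's axes as they then stand; what a row does not reach is not made up. A row lasts 1/8 s, in which the tool goes at most 62.5 mm and 10.7 degrees, less where a joint would pass 70% of its speed; a pose out of reach is approached as far as the arm can. A call with a number of a shift or a turn outside -1 to 1 is refused whole. A call with a gripper value outside its range is refused whole. The fingers move at their own pace and stop on an object; "grip_force" is the grip in N (left out, the last holds). Time passes only in rows, so rows that do not move let the fingers close. It gives the time, the measured TCP pose, the force, the opening and the grip force at its end, in the units of the state.
- get_obs(): the state, without advancing time (a new reading comes with each control period).
- snapshot(name): name is "side" or "top" or "wrist"; returns the picture (384x512x3 uint8, red, green, blue); there is no depth.
- camera_params(name): a dict with "intrinsics" (3x3 intrinsics, pixels), "k1" (the pictures are not rectified: a ray, as slopes to the right and down, at radius r is drawn at 1 + k1 r^2 times it, then the intrinsics apply), "world_from_camera" (4x4, takes a point from camera to world coordinates); the wrist camera has in their place "mount" (4x4, takes a point from camera to tool coordinates, whose origin is the TCP and whose axes are the flange's). Camera axes: x right, y down, z forward; pixel columns grow to the right and rows downward; lengths in m; the calibration is good to about 2 mm. A picture is of the moment at which its call begins: read the wrist's pose just before it. camera_params takes no time and is no camera call.
- finish_job(): hands the job in; it is judged then, once.
The state is a dict: "t": time; "joint_pos": joint angles; "joint_vel": joint speeds; "tau": joint torques, N m; "eef_pos": TCP position; "orientation": TCP orientation; "contact_force": force on the tool from outside, world axes, zero at the start; "torque": the same for the moment, N m; "gripper_width": finger opening in m; "finger_force": force on a finger pad.
Only numpy, scipy, OpenCV 4.12 (cv2) and the standard library are available. Lean on these libraries where they do the work, as an engineer would, in place of code of your own. Each camera call takes 0.05 s, during which the arm holds its last target. There are 200 camera calls.

TASK

Some of the castings on the left of the bench are hollow inside and only their weight gives them away: a sound one weighs about 550 g, a hollow one about half. Feel each one's weight, seat every sound casting flat in a tray pocket of its own shape and put the hollow ones in the grey reject bin; only when all are sorted, slide the locking pin through the three lugs beside the tray until its head comes up against the first lug, and leave it there. Leave the other things on the bench where they are.

Things in the scene. Friction and masses are not known exactly. Their poses are not given: they have to be found in the camera images.
- block_1: bearing block casting, bare grey metal: foot 80 x 50 x 20 mm with a 46 mm long, 50 mm wide hump on it, 50 mm high in all, dark bore marks on both end faces of the hump; origin at the centre of its underside, x along the 80 mm, z up. Grip it across y: flat 50 mm faces from foot to top. Looks the same whether sound (about 550 g) or hollow (about 280 g). May be absent.
- block_2: bearing block casting, bare grey metal: foot 80 x 50 x 20 mm with a 46 mm long, 50 mm wide hump on it, 50 mm high in all, dark bore marks on both end faces of the hump; origin at the centre of its underside, x along the 80 mm, z up. Grip it across y: flat 50 mm faces from foot to top. Looks the same whether sound (about 550 g) or hollow (about 280 g). May be absent.
- block_3: bearing block casting, bare grey metal: foot 80 x 50 x 20 mm with a 46 mm long, 50 mm wide hump on it, 50 mm high in all, dark bore marks on both end faces of the hump; origin at the centre of its underside, x along the 80 mm, z up. Grip it across y: flat 50 mm faces from foot to top. Looks the same whether sound (about 550 g) or hollow (about 280 g). May be absent.
- hub_1: round hub casting, bare grey metal: flange 64 mm diameter x 16 mm with a 46 mm diameter boss on it, 50 mm high in all; origin at the centre of its underside, z up. Looks the same whether sound (about 550 g) or hollow (about 280 g). May be absent.
- hub_2: round hub casting, bare grey metal: flange 64 mm diameter x 16 mm with a 46 mm diameter boss on it, 50 mm high in all; origin at the centre of its underside, z up. Looks the same whether sound (about 550 g) or hollow (about 280 g). May be absent.
- hub_3: round hub casting, bare grey metal: flange 64 mm diameter x 16 mm with a 46 mm diameter boss on it, 50 mm high in all; origin at the centre of its underside, z up. Looks the same whether sound (about 550 g) or hollow (about 280 g). May be absent.
- tray: fixed inspection tray: dark base 240 (x) x 305 (y) x 20 mm, carrying a light metal plate 240 x 210 x 16 mm (its top 36 mm up) with four pockets through to the base; along the right (-y) side of the base runs a 95 mm wide lane, 20 mm high, with three upright lugs in line. Origin under the centre of the pocket plate, x away from the robot at yaw 0, z up
- rect_pocket_1 (a point): centre of the floor of a rectangular pocket, 86 (tray x) x 56 (tray y) mm and 16 mm deep; the pocket floor is 20 mm above the table; a block foot fits lengthwise, either way round
- round_pocket_1 (a point): centre of the floor of a round pocket, 70 mm diameter and 16 mm deep; the pocket floor is 20 mm above the table
- rect_pocket_2 (a point): centre of the floor of a rectangular pocket, 86 (tray x) x 56 (tray y) mm and 16 mm deep; the pocket floor is 20 mm above the table; a block foot fits lengthwise, either way round
- round_pocket_2 (a point): centre of the floor of a round pocket, 70 mm diameter and 16 mm deep; the pocket floor is 20 mm above the table
- lug_eye (a point): centre of the 18 x 18 mm square hole in the robot-side face of the first lug, 40 mm above the table; axes as the tray's, the holes run along x. The lugs are 12 mm thick, 48 mm wide, 60 mm high; the next two, with holes in line, begin 42 and 84 mm further along x
- reject_bin: fixed grey open reject bin, outside 240 (x) x 140 (y) x 40 mm, walls 4 mm, floor about 4 mm; origin at the centre of its underside
- lock_pin: steel locking pin: upright head 40 (x) x 24 (y) x 40 (z) mm with a 12 mm diameter round-ended shaft 110 mm long standing out of it along +x, axis 20 mm above the underside; origin at the centre of the head's underside. Lies on its head, shaft level; balances at the head. With the head standing on the tray's lane the shaft is level with the lug holes
- pin_shoulder (a point): on the pin, shaft axis at the head's face: the shoulder that comes up against the first lug
- pin_tip (a point): end of the pin's shaft, 110 mm from the shoulder
- ring_gauge: bystander, not part of the job: steel ring gauge, 56 mm diameter, 20 mm high; origin at its underside or grip
- spray_bottle: bystander, not part of the job: white bottle, 60 mm diameter, 160 mm high; origin at its underside or grip
- gauge_case: bystander, not part of the job: wooden gauge case, 80 x 120 x 35 mm; origin at its underside or grip
- wrench: bystander, not part of the job: wrench lying flat; origin at its underside or grip
- plug_gauge: bystander, not part of the job: steel plug gauge, 44 mm diameter, 70 mm high, standing; origin at its underside or grip
- oil_can: bystander, not part of the job: oil can, 52 mm diameter, 100 mm high; origin at its underside or grip

How it is judged:
On the way, in this order (a step that is already met when the one before it is completed fails the run):
1. every casting is sorted: sound ones seated in pockets of their shape, hollow ones in the reject bin (((((horizontal distance between block_1 and rect_pocket_1 below 0.006 m and z of block_1 in the frame of rect_pocket_1 below 0.004 m and angle between block_1's own z axis and vertical below 0.08 rad and angle between the x axis of block_1 and the x axis of tray, either way round below 0.12 rad) or (horizontal distance between block_1 and rect_pocket_2 below 0.006 m and z of block_1 in the frame of rect_pocket_2 below 0.004 m and angle between block_1's own z axis and vertical below 0.08 rad and angle between the x axis of block_1 and the x axis of tray, either way round below 0.12 rad)) and contact force between block_1 and tray above 4.1 N) or ((x of block_1 in the frame of reject_bin between -0.118 and 0.118 m and y of block_1 in the frame of reject_bin between -0.068 and 0.068 m and z of block_1 in the frame of reject_bin below 0.045 m) and contact force between block_1 and reject_bin below 4.1 N)) and ((((horizontal distance between block_2 and rect_pocket_1 below 0.006 m and z of block_2 in the frame of rect_pocket_1 below 0.004 m and angle between block_2's own z axis and vertical below 0.08 rad and angle between the x axis of block_2 and the x axis of tray, either way round below 0.12 rad) or (horizontal distance between block_2 and rect_pocket_2 below 0.006 m and z of block_2 in the frame of rect_pocket_2 below 0.004 m and angle between block_2's own z axis and vertical below 0.08 rad and angle between the x axis of block_2 and the x axis of tray, either way round below 0.12 rad)) and contact force between block_2 and tray above 4.1 N) or ((x of block_2 in the frame of reject_bin between -0.118 and 0.118 m and y of block_2 in the frame of reject_bin between -0.068 and 0.068 m and z of block_2 in the frame of reject_bin below 0.045 m) and contact force between block_2 and reject_bin below 4.1 N)) and ((((horizontal distance between block_3 and rect_pocket_1 below 0.006 m and z of block_3 in the frame of rect_pocket_1 below 0.004 m and angle between block_3's own z axis and vertical below 0.08 rad and angle between the x axis of block_3 and the x axis of tray, either way round below 0.12 rad) or (horizontal distance between block_3 and rect_pocket_2 below 0.006 m and z of block_3 in the frame of rect_pocket_2 below 0.004 m and angle between block_3's own z axis and vertical below 0.08 rad and angle between the x axis of block_3 and the x axis of tray, either way round below 0.12 rad)) and contact force between block_3 and tray above 4.1 N) or ((x of block_3 in the frame of reject_bin between -0.118 and 0.118 m and y of block_3 in the frame of reject_bin between -0.068 and 0.068 m and z of block_3 in the frame of reject_bin below 0.045 m) and contact force between block_3 and reject_bin below 4.1 N)) and ((((horizontal distance between hub_1 and round_pocket_1 below 0.006 m and z of hub_1 in the frame of round_pocket_1 below 0.004 m and angle between hub_1's own z axis and vertical below 0.08 rad) or (horizontal distance between hub_1 and round_pocket_2 below 0.006 m and z of hub_1 in the frame of round_pocket_2 below 0.004 m and angle between hub_1's own z axis and vertical below 0.08 rad)) and contact force between hub_1 and tray above 4.1 N) or ((x of hub_1 in the frame of reject_bin between -0.118 and 0.118 m and y of hub_1 in the frame of reject_bin between -0.068 and 0.068 m and z of hub_1 in the frame of reject_bin below 0.045 m) and contact force between hub_1 and reject_bin below 4.1 N)) and ((((horizontal distance between hub_2 and round_pocket_1 below 0.006 m and z of hub_2 in the frame of round_pocket_1 below 0.004 m and angle between hub_2's own z axis and vertical below 0.08 rad) or (horizontal distance between hub_2 and round_pocket_2 below 0.006 m and z of hub_2 in the frame of round_pocket_2 below 0.004 m and angle between hub_2's own z axis and vertical below 0.08 rad)) and contact force between hub_2 and tray above 4.1 N) or ((x of hub_2 in the frame of reject_bin between -0.118 and 0.118 m and y of hub_2 in the frame of reject_bin between -0.068 and 0.068 m and z of hub_2 in the frame of reject_bin below 0.045 m) and contact force between hub_2 and reject_bin below 4.1 N)) and ((((horizontal distance between hub_3 and round_pocket_1 below 0.006 m and z of hub_3 in the frame of round_pocket_1 below 0.004 m and angle between hub_3's own z axis and vertical below 0.08 rad) or (horizontal distance between hub_3 and round_pocket_2 below 0.006 m and z of hub_3 in the frame of round_pocket_2 below 0.004 m and angle between hub_3's own z axis and vertical below 0.08 rad)) and contact force between hub_3 and tray above 4.1 N) or ((x of hub_3 in the frame of reject_bin between -0.118 and 0.118 m and y of hub_3 in the frame of reject_bin between -0.068 and 0.068 m and z of hub_3 in the frame of reject_bin below 0.045 m) and contact force between hub_3 and reject_bin below 4.1 N))), for 0.2 s.
2. the locking pin is through the lugs with its head against the first lug (x of pin_shoulder in the frame of lug_eye above -0.004 m and horizontal distance between pin_shoulder and lug_eye below 0.008 m and distance between pin_shoulder and lug_eye below 0.01 m and angle between the x axis of lock_pin and the x axis of tray, either way round below 0.1 rad), for 0.2 s.
At the end, for the whole second after the job is handed in: Sound castings (over 4.1 N) in pockets of their shape (centre within 6 mm, foot 4 mm of the floor, tilt 0.08 rad, block yaw 0.12 rad), hollow ones (under 4.1 N) in the reject bin, the pin through the lugs, shoulder within 4 mm of the first and 0.1 rad of their line; all at rest (all of step 1 and all of step 2 and linear speed of each of block_1, block_2, block_3, hub_1, hub_2, hub_3, lock_pin below 0.02 m/s); the robot touches nothing.
It fails at once if a bystander is disturbed (moved over 40 mm) (distance of any of ring_gauge, spray_bottle, gauge_case, wrench, plug_gauge, oil_can from where it was at the start of the episode above 0.04 m).
Of block_1, block_2, block_3, hub_1, hub_2, hub_3 only 4 to 6 are there at a start; the rules pass over those that are not, and their reading is None.
At some moment in a run one of block_1, block_2, block_3, hub_1, hub_2, hub_3, lock_pin may be knocked a few centimetres aside while the robot is not near it.
It also fails if it takes over 210 s, if anything falls off the work surface, if the arm or the gripper's body presses on something with over 40 N, if the wrist force passes 120 N, or if a joint passes its speed limit or range.

## Working session

There is one attempt and no reset: what is moved stays moved. The work goes in short steps, Python scripts to look and compute and a tool call to move; the robot and the scene stay as the last step left them, time stands still between calls to the robot, and variables do not carry over. Pictures are saved under pics/ and viewed, at most 14 in all, crops included, and the job is handed in when it is done.

Besides the shell and the picture viewer there is one more tool, called after "Call:" as name([rows], argument=value, ...), one row to a line, values as JSON. carry_out: Moves the arm, as the interface text tells. Its arguments: {"type":"object","properties":{"commands":{"type":"array","items":{"type":"array"}},"grip_force":{"type":"number"}},"required":["commands"]}

```bash
mkdir -p pics; ls; python3 - <<'E'
from cell import *
import cv2,numpy as np
o=get_obs(); print({k:np.round(v,3).tolist() for k,v in o.items()})
for n in ("top","side","wrist"):
    p=camera_params(n); print(n,{k:np.round(v,4).tolist() for k,v in p.items()})
    im=snapshot(n); cv2.imwrite(f"pics/{n}0.png",im[:,:,::-1]); 
im=cv2.imread("pics/top0.png"); cv2.imwrite("pics/top0b.png",cv2.resize(im,(800,600),interpolation=cv2.INTER_CUBIC))
E
```

```text
pics
{'t': 0.0, 'joint_pos': [1.254, 0.124, 1.652, -0.0, 1.368, -0.083], 'joint_vel': [0.002, -0.0, 0.0, -0.0, 0.003, 0.001], 'tau': [-0.001, -41.761, -35.993, 0.078, 0.049, -0.0], 'eef_pos': [0.15, 0.632, 0.213], 'orientation': [0.117, 0.993, -0.001, -0.0], 'contact_force': [0.169, -0.323, 0.191], 'torque': [0.005, -0.045, 0.006], 'finger_force': 0.0, 'gripper_width': 0.095}
top {'intrinsics': [[452.0634, 0.0, 265.2507], [0.0, 452.0634, 190.2531], [0.0, 0.0, 1.0]], 'k1': -0.1191, 'world_from_camera': [[-0.004, -0.9901, 0.1406, 0.3221], [-1.0, 0.0043, 0.0016, 0.0241], [-0.0022, -0.1406, -0.9901, 1.5275], [0.0, 0.0, 0.0, 1.0]]}
side {'intrinsics': [[402.3968, 0.0, 253.68], [0.0, 402.3968, 187.8176], [0.0, 0.0, 1.0]], 'k1': -0.0883, 'world_from_camera': [[0.8545, -0.2594, 0.45, 0.0107], [-0.5193, -0.4474, 0.7281, -0.8248], [0.0124, -0.8559, -0.5171, 0.6584], [0.0, 0.0, 0.0, 1.0]]}
wrist {'intrinsics': [[272.2852, 0.0, 258.0957], [0.0, 272.2852, 194.9927], [0.0, 0.0, 1.0]], 'k1': -0.0545, 'mount': [[0.0, -0.9635, -0.2679, 0.0749], [1.0, -0.0001, 0.0003, 0.0], [-0.0003, -0.2679, 0.9635, -0.1694], [0.0, 0.0, 0.0, 1.0]]}
```

View pics/top0b.png

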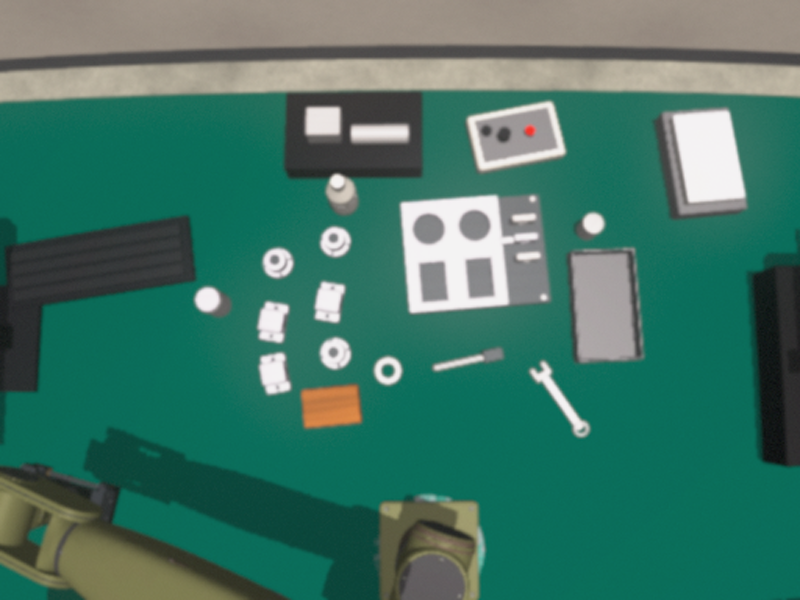

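View pics/side0.png

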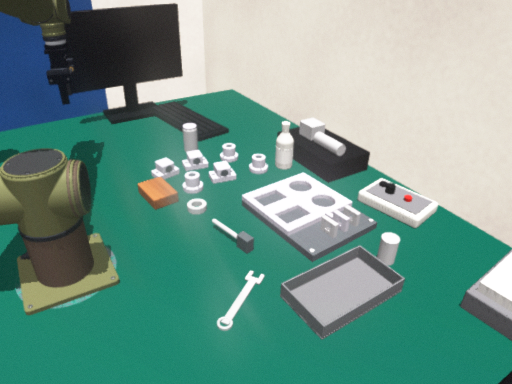

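View pics/wrist0.png

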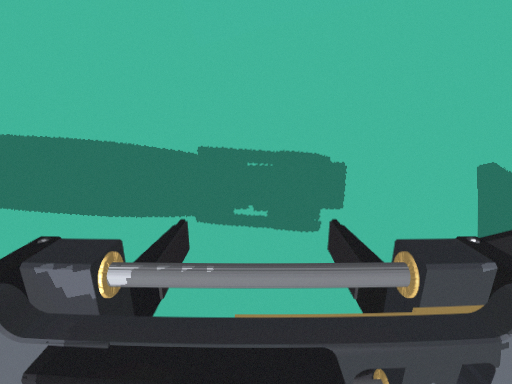

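Top (800x600): hubs at (278,262), (335,240), (335,353); blocks at (272,322), (329,301), (274,373). The tray corners are near (402,203), (538,196), (548,300), (412,312). The bin is centred near (605,305), and the pin head is at (493,355) with its tip at (434,368).

```bash
cat > h.py <<'E'
from cell import *
import cv2,numpy as np
from scipy.spatial.transform import Rotation as R
def cam(n,o=None):
    p=camera_params(n)
    if n=="wrist":
        T=np.eye(4);T[:3,:3]=R.from_quat(o["orientation"]).as_matrix();T[:3,3]=o["eef_pos"];W=T@np.array(p["mount"])
    else: W=np.array(p["world_from_camera"])
    return np.array(p["intrinsics"]),p["k1"],W
def ray2w(c,uv,z):
    K,k,W=c;uv=np.atleast_2d(np.asarray(uv,float))
    d=(uv-K[:2,2])/[K[0,0],K[1,1]];s=d.copy()
    for _ in range(20): s=d/(1+k*(s**2).sum(1,keepdims=True))
    r=np.c_[s,np.ones(len(s))]@W[:3,:3].T
    return W[:3,3]+r*((z-W[2,3])/r[:,2])[:,None]
def proj(c,P):
    K,k,W=c;q=(np.atleast_2d(P)-W[:3,3])@W[:3,:3];s=q[:,:2]/q[:,2:]
    return s*(1+k*(s**2).sum(1,keepdims=True))*[K[0,0],K[1,1]]+K[:2,2]
def yaw(o):
    x=R.from_quat(o["orientation"]).as_matrix()[:,0];return np.arctan2(x[1],x[0])
E
python3 - <<'E'
from h import *
c=cam("top");s=512/800
def m(n,uv,z): print(n,np.round(ray2w(c,np.array(uv)*s,z)[:,:2],3).tolist())
m("hubs",[(278,258),(335,237),(335,350)],.05)
m("blocks",[(272,322),(329,301),(274,373)],.035)
m("traycorners farleft, farright(base), nearright(base), nearleft",[(402,203)],.036);m("",[(538,196),(548,300)],.02);m("",[(412,312)],.036)
m("plate right",[(497,196),(509,306)],.036)
m("rp",[(428,229),(474,225),(433,281),(480,277)],.036)
m("lugs",[(524,217),(526,237),(528,257)],.06)
m("bin",[(570,250),(634,250),(642,360),(577,361)],.04)
m("pin head,tip",[(493,355)],.04);m("",[(434,368)],.02)
m("bottle base?top",[(338,181)],.16);m("rightcan",[(594,222)],.1);m("leftcan",[(208,299)],.1);m("leftcan70",[(208,299)],.07)
m("case",[(331,406)],.035);m("ring",[(388,370)],.02);m("wrench",[(541,370)],.01)
E
```

```text
hubs [[0.618, 0.318], [0.663, 0.196], [0.421, 0.193]]
blocks [[0.482, 0.331], [0.527, 0.209], [0.373, 0.324]]
traycorners farleft, farright(base), nearright(base), nearleft [[0.741, 0.053]]
 [[0.761, -0.248], [0.529, -0.262]]
 [[0.502, 0.032]]
plate right [[0.757, -0.155], [0.514, -0.175]]
rp [[0.683, -0.003], [0.692, -0.103], [0.569, -0.013], [0.577, -0.114]]
lugs [[0.703, -0.209], [0.659, -0.212], [0.616, -0.215]]
bin [[0.635, -0.31], [0.635, -0.451], [0.396, -0.457], [0.396, -0.317]]
pin head,tip [[0.41, -0.139]]
 [[0.384, -0.014]]
bottle base?top [[0.753, 0.179]]
rightcan [[0.682, -0.35]]
leftcan [[0.523, 0.452]]
leftcan70 [[0.527, 0.461]]
case [[0.304, 0.203]]
ring [[0.38, 0.083]]
wrench [[0.379, -0.245]]
```

Call:
carry_out([
  [[0,0,-0.78],[0,0,-0.5],95],
  [[0,0,-0.78],[0,0,-0.5],95],
  [[0,0,0],[-0.875,-0.925,-0.12],95],
  [[0,0,0],[-0.875,-0.925,-0.12],95],
  [[0,0,0],[-0.875,-0.925,-0.12],95],
  [[0,0,0],[-0.875,-0.925,-0.12],95],
  [[0,0,0],[-0.875,-0.925,-0.12],95],
  [[0,0,0],[-0.875,-0.925,-0.12],95],
  [[0,0,0],[-0.875,-0.925,-0.12],95],
  [[0,0,0],[-0.875,-0.925,-0.12],95],
  [[0,0,0],[-0.875,-0.925,-0.12],95],
  [[0,0,0],[-0.875,-0.925,-0.12],95],
  [[0,0,0],[0,0,0],95],
  [[0,0,0],[0,0,0],95],
], grip_force=30)

```text
t: 1.9
eef_pos: [0.5003, 0.2625, 0.3022]
orientation: [0.0, 1.0, 0.0, -0.001]
contact_force: [-0.6, 0.0, 0.5]
gripper_width: 0.0947
finger_force: 0.0
```

```bash
python3 - <<'E'
from h import *
o=get_obs(); im=snapshot("wrist"); cv2.imwrite("pics/w1.png",im[:,:,::-1])
print(o["t"],np.round(o["eef_pos"],4),round(yaw(o),4),np.round(o["contact_force"],2))
c=cam("wrist",o)
v=im[:,:,::-1].copy()
for i,(x,y) in enumerate([(.618,.318),(.663,.196),(.421,.193),(.482,.331),(.527,.209),(.373,.324)]):
    print(i,proj(c,[[x,y,.05]]).round())
    u=proj(c,[[x,y,.05]])[0]; cv2.circle(v,tuple(int(a) for a in u),2,(0,0,255),-1)
cv2.imwrite("pics/w1a.png",cv2.resize(v,None,fx=1.5,fy=1.5))
E
```

```text
1.9 [0.5003 0.2625 0.3022] 3.1414 [-0.61  0.    0.54]
0 [[291. 238.]]
1 [[220. 262.]]
2 [[212. 117.]]
3 [[302. 157.]]
4 [[225. 186.]]
5 [[300.  83.]]
```

View pics/w1a.png

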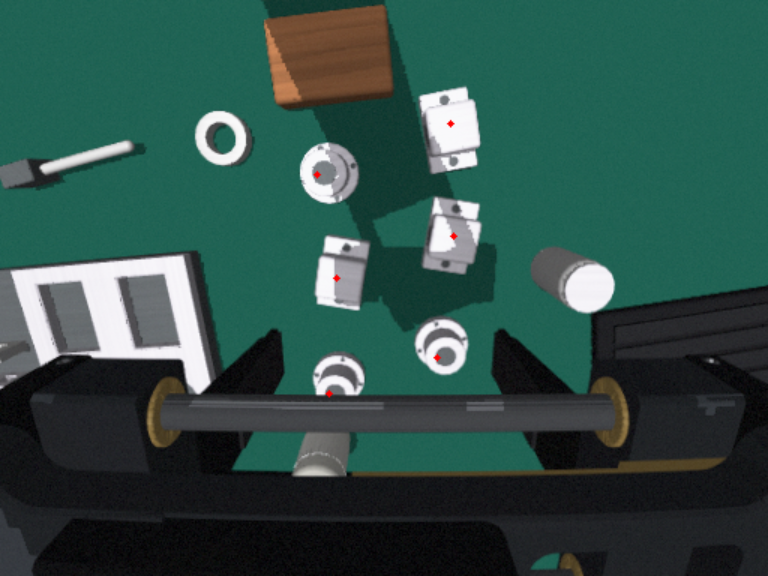

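The picture shows all six castings. My markers land on them (1.5x pixels): blocks (450,130), (452,236), (342,272); hubs (328,172), (440,347), (338,380). I'll refine the positions with a silhouette fit.

```bash
cat >> h.py <<'E'
from scipy.optimize import minimize
def box(x0,x1,y0,y1,z0,z1): return np.array([[x,y,z] for x in(x0,x1) for y in(y0,y1) for z in(z0,z1)])
_a=np.linspace(0,2*np.pi,48,endpoint=False)
def cyl(r,z0,z1): return np.array([[r*np.cos(a),r*np.sin(a),z] for z in(z0,z1) for a in _a])
MODEL={"block":[box(-.04,.04,-.025,.025,0,.02),box(-.023,.023,-.025,.025,0,.05)],
 "hub":[cyl(.032,0,.016),cyl(.023,0,.05)],
 "pin":[box(-.02,.02,-.012,.012,0,.04),np.array([[x,.006*np.cos(a),.02+.006*np.sin(a)] for x in(.02,.128) for a in _a])]}
def metal(im):
    hsv=cv2.cvtColor(im,cv2.COLOR_RGB2HSV);return (hsv[:,:,1]<90).astype(np.float32)
def fit(kind,x,y,w,im,c,z=0,mask=None,rad=.075,U=4):
    m=metal(im) if mask is None else mask
    ring=proj(c,[[x+rad*np.cos(a),y+rad*np.sin(a),z+.02] for a in _a])
    lo=np.maximum(ring.min(0).astype(int),0);hi=np.minimum(ring.max(0).astype(int)+1,[512,384])
    sub=cv2.resize(m[lo[1]:hi[1],lo[0]:hi[0]],None,fx=U,fy=U,interpolation=cv2.INTER_LINEAR)
    sub=(sub>.5).astype(np.float32)
    # keep only components that touch the model at the guess
    def ren(p):
        cs,sn=np.cos(p[2]),np.sin(p[2]);g=np.zeros(sub.shape,np.uint8)
        for Q in MODEL[kind]:
            P=np.c_[p[0]+cs*Q[:,0]-sn*Q[:,1],p[1]+sn*Q[:,0]+cs*Q[:,1],z+Q[:,2]]
            uv=((proj(c,P)-lo+.5)*U-.5)
            h=cv2.convexHull(uv.astype(np.float32))
            cv2.fillConvexPoly(g,np.round(h*16).astype(np.int32),1,shift=4)
        return g
    n,lab=cv2.connectedComponents((sub>0).astype(np.uint8));g0=ren([x,y,w])
    keep=[i for i in range(1,n) if (g0[lab==i]).sum()>.15*(lab==i).sum()]
    sub=np.isin(lab,keep).astype(np.float32)
    def cost(p):
        g=ren(p).astype(np.float32);return 1-(g*sub).sum()/(np.maximum(g,sub).sum()+1)
    best=None
    for dw in ([0] if kind=="hub" else [0,.2,-.2]):
        s=np.array([[0,0,0],[.012,0,0],[0,.012,0],[0,0,.15]])+[x,y,w+dw]
        r=minimize(cost,s[0],method="Nelder-Mead",options=dict(initial_simplex=s,xatol=1e-4,fatol=1e-4))
        if best is None or r.fun<best.fun: best=r
    return best.x,1-best.fun
E
python3 - <<'E'
from h import *
im=cv2.imread("pics/w1.png")[:,:,::-1].copy(); o=get_obs(); c=cam("wrist",o)
for k,x,y in [("hub",.618,.318),("hub",.66,.196),("hub",.42,.193),("block",.482,.331),("block",.527,.21),("block",.373,.324)]:
    p,i=fit(k,x,y,0,im,c); print(k,p.round(4),round(i,3))
p,i=fit("pin",.41,-.139,1.77,im,c,rad=.15);print(p.round(4),i)
im=snapshot("top");c=cam("top")
for k,x,y in [("hub",.618,.318),("hub",.66,.196),("hub",.42,.193),("block",.482,.331),("block",.527,.21),("block",.373,.324)]:
    p,i=fit(k,x,y,0,im,c); print("top",k,p.round(4),round(i,3))
p,i=fit("pin",.41,-.139,1.77,im,c,rad=.15);print(p.round(4),i)
E
```

```text
hub [ 0.6162  0.3282 -0.0266] 0.973
hub [ 0.6646  0.202  -0.0407] 0.348
hub [0.4182 0.1995 0.0463] 0.974
block [ 0.4854  0.3327 -0.153 ] 0.972
block [ 0.5285  0.2117 -0.1648] 0.972
block [0.375  0.3266 0.189 ] 0.969
[ 0.4125 -0.1378  1.7789] 0.9228028655052185
top hub [0.5949 0.3579 0.3055] 0.21
top hub [ 0.6637  0.2011 -0.0372] 0.854
top hub [ 0.4173  0.2007 -0.0376] 0.364
top block [ 0.5019  0.3201 -0.0014] 0.23
top block [ 0.5287  0.2121 -0.2173] 0.374
top block [0.3807 0.3065 0.0134] 0.213
[ 0.4126 -0.1382  1.7869] 0.741309642791748
```

Call:
carry_out([
  [[0,0,0],[0.683,-0.525,0.8],80],
  [[0,0,0],[0.683,-0.525,0.8],80],
  [[0,0,0],[0.684,-0.525,0.8],80],
  [[0,0,0],[0,0,0.9],80],
  [[0,0,0],[0,0,0.9],80],
  [[0,0,0],[0,0,0.9],80],
  [[0,0,0],[0,0,0.9],80],
  [[0,0,0],[0,0,0.7],80],
  [[0,0,0],[0,0,0.35],80],
  [[0,0,0],[0,0,0],80],
  [[0,0,0],[0,0,0],40],
  [[0,0,0],[0,0,0],40],
  [[0,0,0],[0,0,0],40],
  [[0,0,0],[0,0,0],40],
  [[0,0,0],[0,0,0],40],
], grip_force=30)

```text
t: 3.88
eef_pos: [0.419, 0.1993, 0.0211]
orientation: [-0.0, 1.0, -0.0, 0.0]
contact_force: [-1.2, -0.4, 2.8]
gripper_width: 0.0456
finger_force: 30.0
```

Call:
carry_out([
  [[0,0,0],[0,0,-0.5],40],
  [[0,0,0],[0,0,-1],40],
  [[0,0,0],[0,0,-1],40],
  [[0,0,0],[0,0,-0.5],40],
  [[0,0,0],[0,0,0],40],
  [[0,0,0],[0,0,0],40],
  [[0,0,0],[0,0,0],40],
])

```text
t: 4.75
eef_pos: [0.4174, 0.1989, 0.1384]
orientation: [-0.0, 1.0, -0.001, -0.002]
contact_force: [-0.0, 0.1, -4.7]
gripper_width: 0.0457
finger_force: 30.0
```

```bash
python3 - <<'E'
from h import *
o=get_obs();print(np.round(o["contact_force"],2),np.round(o["eef_pos"],4),o["gripper_width"],o["finger_force"])
E
```

```text
[-0.04  0.08 -4.75] [0.4174 0.1989 0.1384] 0.04565822803327363 29.998842179775238
```

Call:
carry_out([
  [[0,0,0],[-0.5,-0.7,-0.75],40],
  [[0,0,0],[-0.75,-0.9,-0.5],40],
  [[0,0,0],[-0.75,-0.9,-0.5],40],
  [[0,0,0],[-0.75,-0.9,-0.5],40],
  [[0,0,0],[-0.75,-0.9,-0.5],40],
  [[0,0,0],[-0.75,-0.9,0],40],
  [[0,0,0],[-0.75,-1,0],40],
  [[0,0,0],[0,0,0],40],
  [[0,0,0],[0,0,0],40],
])

```text
t: 5.88
eef_pos: [0.6181, -0.0485, 0.2488]
orientation: [0.0, 1.0, 0.0, -0.002]
contact_force: [0.1, -0.2, -5.6]
gripper_width: 0.0456
finger_force: 30.0
```

```bash
python3 - <<'E'
from h import *
o=get_obs(); im=snapshot("wrist"); cv2.imwrite("pics/w2.png",im[:,:,::-1])
import json; json.dump({k:np.array(v).tolist() for k,v in o.items()},open("o2.json","w"))
print(np.round(o["eef_pos"],4),round(yaw(o),4),np.round(o["contact_force"],2))
E
```

```text
[ 0.6181 -0.0485  0.2488] 3.1413 [ 0.08 -0.2  -5.59]
```

View pics/w2.png

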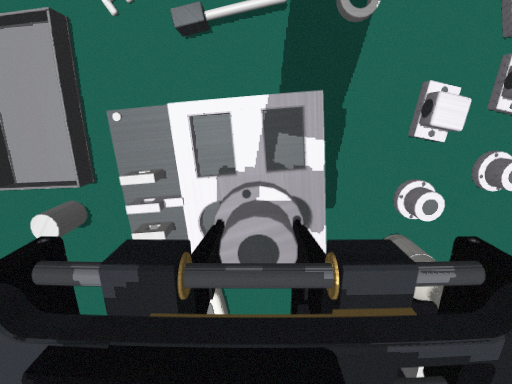

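The view shows the rect pocket corners near (190,115)–(236,172) and (263,109)–(306,168), and the plate's near edge from (169,105) to (323,92). The held hub covers the round pockets, so I'll move further out to see them.

Call:
carry_out([
  [[0,0,0],[-0.8,0,0],40],
  [[0,0,0],[-0.9,0,0],40],
  [[0,0,0],[-0.9,0,0],40],
  [[0,0,0],[-0.9,0,0],40],
  [[0,0,0],[0,0,0],40],
  [[0,0,0],[0,0,0],40],
])

```text
t: 6.68
eef_pos: [0.7579, -0.0475, 0.2501]
orientation: [-0.001, 1.0, 0.0, -0.001]
contact_force: [-0.3, 0.3, -5.3]
gripper_width: 0.0456
finger_force: 30.0
```

```bash
python3 - <<'E'
from h import *
o=get_obs(); im=snapshot("wrist"); cv2.imwrite("pics/w3.png",im[:,:,::-1])
import json; json.dump({k:np.array(v).tolist() for k,v in o.items()},open("o3.json","w"))
print(np.round(o["eef_pos"],4),round(yaw(o),4),np.round(o["contact_force"],2))
E
```

```text
[ 0.7579 -0.0475  0.2501] -3.1402 [-0.27  0.34 -5.34]
```

View pics/w3.png

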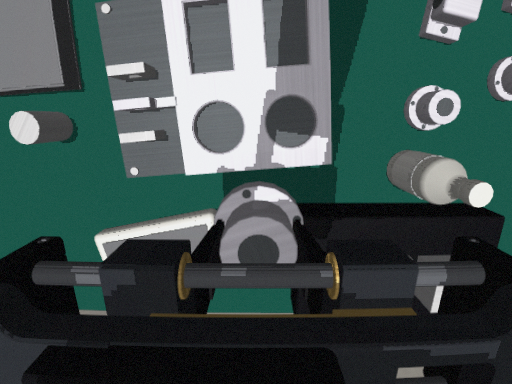

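```bash
python3 - <<'E'
from h import *
im=cv2.imread("pics/w3.png"); a=im[0:190,90:345]; cv2.imwrite("pics/w3c.png",cv2.resize(a,None,fx=3,fy=3,interpolation=cv2.INTER_CUBIC))
E
```

```text
(no output)
```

View pics/w3c.png

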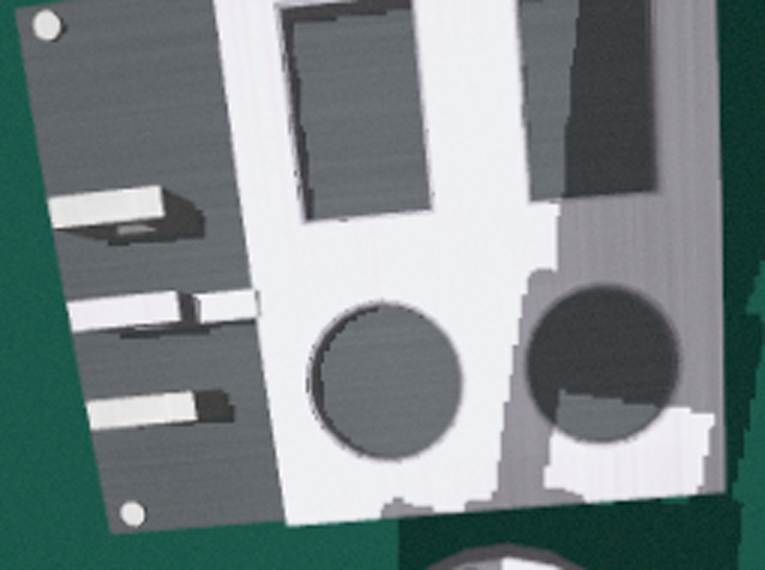

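```bash
python3 - <<'E'
from h import *
import json
from scipy.optimize import least_squares
o2=json.load(open("o2.json"));o3=json.load(open("o3.json"))
c2=cam("wrist",o2);c3=cam("wrist",o3)
f=lambda L:(np.array(L,float)+.5)/3-.5+[90,0]
W=lambda c,L,z:ray2w(c,L,z)[:,:2]
rnd=W(c3,f([(385.5,380.5),(603.5,364)]),.036)
r1=W(c2,[(190,115),(231,111),(236,172),(197,177)],.036);r2=W(c2,[(263,109),(303,106),(306,168),(267,171)],.036)
r3=W(c3,f([(433,209),(303,223),(658,191),(531,202)]),.036)
pn=W(c2,[(169,105),(323,92)],.036);pf=W(c3,f([(287,525),(724,491)]),.036)
bn=W(c2,[(108,111)],.02);bf=W(c3,f([(112,533)]),.02)
lug=np.array([W(c3,f(q),.06).mean(0) for q in ([(48,203),(160,187),(163,215),(53,228)],[(67,303),(177,291),(181,320),(73,331)],[(87,403),(193,392),(197,420),(92,429)])])
print("rnd",rnd.round(4).tolist(),"rect",r1.mean(0).round(4),r2.mean(0).round(4));print("lug",lug.round(4).tolist())
def M(p,q):
    q=np.atleast_2d(q);c,s=np.cos(p[2]),np.sin(p[2]);return np.c_[p[0]+c*q[:,0]-s*q[:,1],p[1]+s*q[:,0]+c*q[:,1]]
def res(p):
    xr,xo,br,bo,xl,yl=p[3:]
    T=[(xo,-bo),(xo,bo)]; S=[rnd]
    q=lambda y:[(xr-.043,y-.028),(xr-.043,y+.028),(xr+.043,y+.028),(xr+.043,y-.028)]
    T+=q(-br)+q(br)+[q(-br)[2],q(-br)[3],q(br)[2],q(br)[3]];S+=[r1,r2,r3]
    T+=[(-.12,-.105),(-.12,.105),(.12,-.105),(.12,.105),(-.12,-.2),(.12,-.2)];S+=[pn,pf,bn,bf]
    T+=[(xl+.042*i,yl) for i in range(3)];S+=[lug]
    return (M(p,T)-np.vstack(S)).ravel()
s=least_squares(res,[.63,-.06,.07,-.055,.055,.05,.05,-.02,-.15],loss="soft_l1",f_scale=.002)
print(s.x.round(4));print((s.fun.reshape(-1,2)*1000).round(1).tolist())
p=s.x;xr,xo,br,bo,xl,yl=p[3:]
out=dict(pose=p[:3].tolist(),rect=M(p,[(xr,-br),(xr,br)]).tolist(),round=M(p,[(xo,-bo),(xo,bo)]).tolist(),eye=M(p,[(xl-.006,yl)])[0].tolist())
json.dump(out,open("tray.json","w"));print({k:np.round(v,4).tolist() for k,v in out.items()})
E
```

```text
rnd [[0.6919, -0.1023], [0.6844, -0.0028]] rect [ 0.576  -0.1103] [ 0.5689 -0.0113]
lug [[0.6205, -0.2133], [0.6617, -0.2096], [0.7036, -0.2062]]
[ 0.6327 -0.0564  0.0744 -0.0598  0.0556  0.0497  0.0499 -0.0242 -0.155 ]
[[-0.0, 0.3], [-0.0, 0.3], [-0.1, -0.8], [0.7, -0.9], [2.8, 0.4], [-0.2, 0.8], [-0.0, -0.9], [-0.1, 1.1], [1.2, -0.1], [1.0, -0.5], [-0.9, -0.1], [-2.1, 1.4], [-0.5, 0.9], [-1.3, 0.3], [-1.9, -1.6], [-1.2, 1.0], [1.0, -0.1], [2.1, 0.9], [-0.7, -2.3], [1.0, -0.9], [-0.4, 0.5], [0.2, -0.1], [0.2, -0.4]]
{'pose': [0.6327, -0.0564, 0.0744], 'rect': [[0.5768, -0.1104], [0.5694, -0.0114]], 'round': [[0.6918, -0.1021], [0.6844, -0.0025]], 'eye': [0.6141, -0.2133]}
```

Call:
carry_out([
  [[0,0,0],[0.9,0.55,0.6],40],
  [[0,0,0],[0.92,0.575,0.8],40],
  [[0,0,0],[0,0,0.9],40],
  [[0,0,0],[0,0,0.9],40],
  [[0,0,0],[0,0,0.5],40],
  [[0,0,0],[0,0,0.3],40],
  [[0,0,0],[0,0,0],40],
  [[0,0,0],[0,0,0],40],
])

```text
t: 7.72
eef_pos: [0.6872, -0.0038, 0.0925]
orientation: [-0.0, 1.0, -0.0, 0.001]
contact_force: [1.1, 0.7, -4.2]
gripper_width: 0.0456
finger_force: 30.0
```

Call:
carry_out([
  [[0,0,0],[0.05,0.03,0.4],40],
  [[0,0,0],[0,0,0.35],40],
  [[0,0,0],[0,0,0.25],40],
  [[0,0,0],[0,0,0.15],40],
  [[0,0,0],[0,0,0.08],40],
  [[0,0,0],[0,0,0.04],40],
  [[0,0,0],[0,0,0.02],40],
  [[0,0,0],[0,0,0],40],
])

```text
t: 8.72
eef_pos: [0.6844, -0.0024, 0.0411]
orientation: [-0.0, 1.0, -0.0, 0.0]
contact_force: [-5.0, 0.3, 5.1]
gripper_width: 0.0457
finger_force: 30.0
```

Call:
carry_out([
  [[0,0,0],[0,0,0],62],
  [[0,0,0],[0,0,0],62],
  [[0,0,0],[0,0,-0.5],62],
  [[0,0,0],[0,0,-1],62],
  [[0,0,0],[-0.3,0.7,-1],70],
  [[0,0,0],[-0.4,0.9,-1],80],
  [[0,0,0],[-0.4,0.9,-1],80],
  [[0,0,0],[-0.4,0.9,-1],80],
  [[0,0,0],[-0.4,0.9,-0.5],80],
  [[0,0,0],[0,0.9,0],80],
  [[0,0,0],[0,0,0],80],
  [[0,0,0],[0,0,0],80],
])

```text
t: 10.22
eef_pos: [0.7599, 0.2053, 0.2798]
orientation: [-0.0, 1.0, -0.0, 0.0]
contact_force: [-0.1, 0.8, -0.1]
gripper_width: 0.0798
finger_force: 0.0
```

```bash
cat > look.py <<'E'
import sys,json
from h import *
L=json.load(open("objs.json"))
o=get_obs(); im=snapshot("wrist"); cv2.imwrite("pics/%s.png"%sys.argv[1],im[:,:,::-1]);c=cam("wrist",o)
e=o["eef_pos"];print(np.round(e,4),round(yaw(o),4),np.round(o["contact_force"],2),round(o["gripper_width"],4))
for n in sys.argv[2:]:
    k,x,y,w,z=L[n];p,i=fit(k,x,y,w,im,c,z=z,rad=.15 if k=="pin" else .075);print(n,p.round(4),round(i,3),"units to it tool xy (yaw pi):",((e[0]-p[0])/.04).round(2),((p[1]-e[1])/.04).round(2))
E
python3 - <<'E'
import json
json.dump({"A":["hub",.6162,.3282,0,0],"B":["hub",.6637,.2015,0,0],"C":["hub",.6844,-.0025,0,.02],"D":["block",.4854,.3327,-.153,0],"E":["block",.5285,.2117,-.165,0],"F":["block",.375,.3266,.189,0],"pin":["pin",.4125,-.1378,1.779,0]},open("objs.json","w"))
E
python3 look.py w4 A B C D E F
```

```text
[0.7599 0.2053 0.2798] -3.1413 [-0.09  0.82 -0.1 ] 0.0798
A [0.6164 0.3274 0.0362] 0.972 units to it tool xy (yaw pi): 3.59 3.05
B [0.663  0.2016 0.0313] 0.98 units to it tool xy (yaw pi): 2.42 -0.09
C [ 0.6382 -0.0274  0.4671] 0.221 units to it tool xy (yaw pi): 3.04 -5.82
D [ 0.4853  0.3323 -0.1535] 0.969 units to it tool xy (yaw pi): 6.87 3.18
E [ 0.5287  0.2114 -0.1687] 0.978 units to it tool xy (yaw pi): 5.78 0.15
F [0.375  0.3266 0.189 ] 0.0 units to it tool xy (yaw pi): 9.62 3.03
```

Call:
carry_out([
  [[0,0,0],[0.8,-0.03,0],80],
  [[0,0,0],[0.8,-0.03,0],80],
  [[0,0,0],[0.82,-0.03,0],80],
  [[0,0,0],[0,0,0.9],80],
  [[0,0,0],[0,0,0.95],80],
  [[0,0,0],[0,0,0.95],80],
  [[0,0,0],[0,0,0.95],80],
  [[0,0,0],[0,0,0.95],80],
  [[0,0,0],[0,0,0.95],80],
  [[0,0,0],[0,0,0.55],80],
  [[0,0,0],[0,0,0.28],80],
  [[0,0,0],[0,0,0],80],
  [[0,0,0],[0,0,0],40],
  [[0,0,0],[0,0,0],40],
  [[0,0,0],[0,0,0],40],
  [[0,0,0],[0,0,0],40],
])

```text
t: 12.28
eef_pos: [0.6633, 0.202, 0.0203]
orientation: [-0.0, 1.0, -0.0, 0.0]
contact_force: [-0.1, 3.3, 3.0]
gripper_width: 0.0455
finger_force: 30.0
```

Call:
carry_out([
  [[0,0,0],[0,0,-0.5],40],
  [[0,0,0],[0,0,-1],40],
  [[0,0,0],[0,0,-1],40],
  [[0,0,0],[0,0,-0.5],40],
  [[0,0,0],[0,0,0],40],
  [[0,0,0],[0,0,0],40],
  [[0,0,0],[0,0,0],40],
])

```text
t: 13.15
eef_pos: [0.6617, 0.2017, 0.1371]
orientation: [-0.0, 1.0, -0.0, -0.002]
contact_force: [0.1, 0.1, -3.9]
gripper_width: 0.0456
finger_force: 30.0
```

Call:
carry_out([
  [[0,0,0],[0,0,-1],40],
  [[0,0,0],[0,0,-1],40],
  [[0,0,0],[0,0,0],40],
  [[0,0,0],[0,0,0],40],
  [[0,0,0],[0,0,0],40],
  [[0,0,0],[0,0,0],40],
])

```text
t: 13.9
eef_pos: [0.6623, 0.2018, 0.2175]
orientation: [-0.0, 1.0, -0.0, -0.002]
contact_force: [0.4, -0.6, -2.8]
gripper_width: 0.0458
finger_force: 30.0
```

Call:
carry_out([
  [[0,0,0],[0,0,0],40],
  [[0,0,0],[0,0,0],40],
])

```text
t: 14.15
eef_pos: [0.6631, 0.202, 0.2196]
orientation: [-0.0, 1.0, -0.0, -0.0]
contact_force: [-0.3, 0.4, -2.9]
gripper_width: 0.0455
finger_force: 30.0
```

Call:
carry_out([
  [[0,0,0],[0,0,0],40],
  [[0,0,0],[0,0,0],40],
])

```text
t: 14.4
eef_pos: [0.6631, 0.202, 0.22]
orientation: [-0.0, 1.0, 0.0, 0.0]
contact_force: [0.8, -0.4, -2.5]
gripper_width: 0.0455
finger_force: 30.0
```

Call:
carry_out([
  [[0,0,0],[0.1,-0.6,0],40],
  [[0,0,0],[0.125,-0.9,0],40],
  [[0,0,0],[0.125,-0.9,0],40],
  [[0,0,0],[0.125,-0.9,0],40],
  [[0,0,0],[0.125,-0.9,0],40],
  [[0,0,0],[0.125,-0.9,0],40],
  [[0,0,0],[0.125,-0.9,0],40],
  [[0,0,0],[0.125,-0.9,0],40],
  [[0,0,0],[0.125,-0.9,0],40],
  [[0,0,0],[0.125,-0.9,0],40],
  [[0,0,0],[0.125,-0.9,0],40],
  [[0,0,0],[0.125,-0.9,0],40],
  [[0,0,0],[0.125,-0.9,0],40],
  [[0,0,0],[0.125,-0.9,0],40],
  [[0,0,0],[0.125,-0.9,0],40],
  [[0,0,0],[0.025,-0.9,0],40],
  [[0,0,0],[0,0,0],40],
  [[0,0,0],[0,0,0],40],
])

```text
t: 16.65
eef_pos: [0.5875, -0.3622, 0.2197]
orientation: [0.0, 1.0, 0.0, -0.0]
contact_force: [-0.3, 0.2, -2.2]
gripper_width: 0.0457
finger_force: 30.0
```

```bash
python3 look.py w5 pin
```

```text
[ 0.5875 -0.3622  0.2197] 3.1409 [-0.34  0.18 -2.17] 0.0457
pin [ 0.4125 -0.1368  1.7887] 0.938 units to it tool xy (yaw pi): 4.38 5.64
```

View pics/w5.png

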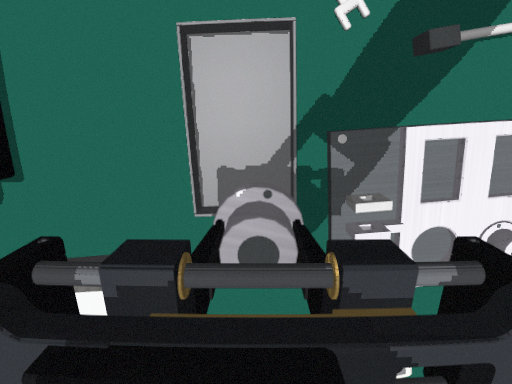

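```bash
python3 - <<'E'
from h import *
o=get_obs();c=cam("wrist",o);print(ray2w(c,[(180,27),(296,19),(195,216)],.04).round(4))
E
```

```text
[[ 0.4072 -0.4525  0.04  ]
 [ 0.3993 -0.318   0.04  ]
 [ 0.6397 -0.4478  0.04  ]]
```

Call:
carry_out([
  [[0,0,0],[-0.2,0,0.6],40],
  [[0,0,0],[0,0,0.9],40],
  [[0,0,0],[0,0,0.9],40],
  [[0,0,0],[0,0,0.9],40],
  [[0,0,0],[0,0,0.7],40],
  [[0,0,0],[0,0,0.4],40],
  [[0,0,0],[0,0,0.3],40],
  [[0,0,0],[0,0,0],40],
  [[0,0,0],[0,0,0],56],
  [[0,0,0],[0,0,0],56],
  [[0,0,0],[0,0,-0.5],56],
  [[0,0,0],[0,0,-1],56],
  [[0,0,0],[0,0,-1],60],
  [[0,0,0],[0,0.4,-1],80],
  [[0,0,0],[0,0.9,-1],80],
  [[0,0,0],[0,0.9,-0.5],80],
])

```text
t: 18.7
eef_pos: [0.5974, -0.2741, 0.238]
orientation: [0.0, 1.0, -0.002, 0.003]
contact_force: [-0.4, 0.2, -0.4]
gripper_width: 0.079
finger_force: 0.0
```

Call:
carry_out([
  [[0,0,0],[-0.15,0.6,0],80],
  [[0,0,0],[-0.15,0.9,0],80],
  [[0,0,0],[-0.15,0.9,0],80],
  [[0,0,0],[-0.15,0.9,0],80],
  [[0,0,0],[-0.15,0.9,0],80],
  [[0,0,0],[-0.15,0.9,0],80],
  [[0,0,0],[-0.15,0.9,0],80],
  [[0,0,0],[-0.15,0.9,0],80],
  [[0,0,0],[-0.15,0.9,0],80],
  [[0,0,0],[-0.15,0.9,0],80],
  [[0,0,0],[-0.15,0.9,0],80],
  [[0,0,0],[-0.15,0.9,0],80],
  [[0,0,0],[-0.15,0.9,0],80],
  [[0,0,0],[-0.15,0.9,0],80],
  [[0,0,0],[-0.15,0.9,0],80],
  [[0,0,0],[-0.15,0.9,0],80],
  [[0,0,0],[-0.15,0.9,0],80],
  [[0,0,0],[0,0,0],80],
  [[0,0,0],[0,0,0],80],
])

```text
t: 21.08
eef_pos: [0.6978, 0.3255, 0.2308]
orientation: [-0.0, 1.0, -0.001, -0.001]
contact_force: [-0.8, -0.2, -0.3]
gripper_width: 0.0799
finger_force: 0.0
```

```bash
python3 look.py w6 A D E
```

```text
[0.6978 0.3255 0.2308] -3.1414 [-0.77 -0.21 -0.29] 0.0799
A [0.6163 0.3274 0.0623] 0.982 units to it tool xy (yaw pi): 2.04 0.05
D [ 0.4853  0.3326 -0.1519] 0.98 units to it tool xy (yaw pi): 5.31 0.18
E [ 0.5291  0.2114 -0.1675] 0.958 units to it tool xy (yaw pi): 4.22 -2.85
```

Descend .2308 → .021, which is 5.25 units.

Call:
carry_out([
  [[0,0,0],[0.68,0.02,0.3],80],
  [[0,0,0],[0.68,0.02,0.5],80],
  [[0,0,0],[0.68,0.01,0.6],80],
  [[0,0,0],[0,0,0.95],80],
  [[0,0,0],[0,0,0.95],80],
  [[0,0,0],[0,0,0.95],80],
  [[0,0,0],[0,0,0.7],80],
  [[0,0,0],[0,0,0.3],80],
  [[0,0,0],[0,0,0],80],
  [[0,0,0],[0,0,0],40],
  [[0,0,0],[0,0,0],40],
  [[0,0,0],[0,0,0],40],
  [[0,0,0],[0,0,0],40],
])

```text
t: 22.75
eef_pos: [0.6167, 0.3279, 0.0223]
orientation: [-0.0, 1.0, -0.0, 0.0]
contact_force: [-1.3, 2.0, 4.1]
gripper_width: 0.0455
finger_force: 29.6
```

Call:
carry_out([
  [[0,0,0],[0,0,-0.5],40],
  [[0,0,0],[0,0,-1],40],
  [[0,0,0],[0,0,-1],40],
  [[0,0,0],[0,0,-1],40],
  [[0,0,0],[0,0,-0.5],40],
  [[0,0,0],[0,0,0],40],
  [[0,0,0],[0,0,0],40],
  [[0,0,0],[0,0,0],40],
  [[0,0,0],[0,0,0],40],
])

```text
t: 23.88
eef_pos: [0.6158, 0.3277, 0.18]
orientation: [-0.0, 1.0, -0.001, -0.001]
contact_force: [1.2, 0.4, -5.7]
gripper_width: 0.0457
finger_force: 30.0
```

Call:
carry_out([
  [[0,0,0],[0,0,0],40],
  [[0,0,0],[0,0,0],40],
])

```text
t: 24.12
eef_pos: [0.6165, 0.328, 0.1818]
orientation: [-0.0, 1.0, -0.0, -0.0]
contact_force: [0.2, -0.3, -5.8]
gripper_width: 0.0456
finger_force: 30.0
```

Call:
carry_out([
  [[0,0,0],[0,0,0],40],
  [[0,0,0],[0,0,0],40],
])

```text
t: 24.38
eef_pos: [0.6165, 0.328, 0.182]
orientation: [-0.0, 1.0, 0.0, 0.0]
contact_force: [-0.7, -0.0, -4.9]
gripper_width: 0.0454
finger_force: 30.0
```

Call:
carry_out([
  [[0,0,0],[0,-0.6,0],40],
  [[0,0,0],[0,-0.95,0],40],
  [[0,0,0],[0,-0.95,0],40],
  [[0,0,0],[0,-0.95,0],40],
  [[0,0,0],[-0.2,-0.95,0],40],
  [[0,0,0],[-0.24,-0.95,0],40],
  [[0,0,0],[-0.24,-0.95,0],40],
  [[0,0,0],[-0.24,-0.95,0],40],
  [[0,0,0],[-0.24,-0.95,0],40],
  [[0,0,0],[-0.24,-0.95,0],40],
  [[0,0,0],[-0.24,-0.95,0],40],
  [[0,0,0],[-0.24,-0.65,0.5],40],
  [[0,0,0],[0,0,0.8],40],
  [[0,0,0],[0,0,0.9],40],
  [[0,0,0],[0,0,0.5],40],
  [[0,0,0],[0,0,0.2],40],
  [[0,0,0],[0,0,0],40],
  [[0,0,0],[0,0,0],40],
])

```text
t: 26.62
eef_pos: [0.6931, -0.1022, 0.068]
orientation: [-0.0, 1.0, -0.0, 0.002]
contact_force: [-0.1, 0.6, -6.0]
gripper_width: 0.0453
finger_force: 30.0
```

Call:
carry_out([
  [[0,0,0],[0.02,0,0.3],40],
  [[0,0,0],[0,0,0.2],40],
  [[0,0,0],[0,0,0.1],40],
  [[0,0,0],[0,0,0.05],40],
  [[0,0,0],[0,0,0],40],
  [[0,0,0],[0,0,0],40],
])

```text
t: 27.38
eef_pos: [0.6912, -0.102, 0.0423]
orientation: [-0.0, 1.0, 0.0, -0.0]
contact_force: [-5.9, 1.0, 5.1]
gripper_width: 0.0454
finger_force: 30.0
```

Call:
carry_out([
  [[0,0,0],[0,0,0],62],
  [[0,0,0],[0,0,0],62],
  [[0,0,0],[0,0,-0.5],62],
  [[0,0,0],[0,0,-1],62],
  [[0,0,0],[0,0.3,-1],75],
  [[0,0,0],[0.16,0.9,-1],75],
  [[0,0,0],[0.16,0.95,-1],75],
  [[0,0,0],[0.16,0.95,-0.5],75],
  [[0,0,0],[0.16,0.95,0],75],
  [[0,0,0],[0.16,0.95,0],75],
  [[0,0,0],[0.16,0.95,0],75],
  [[0,0,0],[0.16,0.95,0],75],
  [[0,0,0],[0.16,0.93,0],75],
  [[0,0,0],[0,0,0],75],
  [[0,0,0],[0,0,0],75],
])

```text
t: 29.25
eef_pos: [0.64, 0.2109, 0.241]
orientation: [-0.0, 1.0, -0.0, 0.001]
contact_force: [0.5, -0.6, -0.8]
gripper_width: 0.0747
finger_force: 0.0
```

```bash
python3 look.py w7 D E F
```

```text
[0.64   0.2109 0.241 ] -3.1412 [ 0.54 -0.56 -0.77] 0.0747
D [ 0.4859  0.332  -0.1604] 0.96 units to it tool xy (yaw pi): 3.85 3.03
E [ 0.5329  0.1847 -0.1662] 0.976 units to it tool xy (yaw pi): 2.68 -0.66
F [0.3746 0.3269 0.1991] 0.951 units to it tool xy (yaw pi): 6.64 2.9
```

Call:
carry_out([
  [[0,0,0],[0.9,-0.22,0.4],75],
  [[0,0,0],[0.9,-0.22,0.6],75],
  [[0,0,0],[0.88,-0.22,0.6],75],
  [[0,0,0.55],[0,0,0.6],75],
  [[0,0,0.557],[0,0,0.9],75],
  [[0,0,0],[0,0,0.9],75],
  [[0,0,0],[0,0,0.8],75],
  [[0,0,0],[0,0,0.5],75],
  [[0,0,0],[0,0,0.22],75],
  [[0,0,0],[0,0,0],75],
  [[0,0,0],[0,0,0],44],
  [[0,0,0],[0,0,0],44],
  [[0,0,0],[0,0,0],44],
  [[0,0,0],[0,0,0],44],
])

```text
t: 31.05
eef_pos: [0.5329, 0.1847, 0.0198]
orientation: [0.083, 0.997, -0.0, 0.0]
contact_force: [-1.2, -2.0, 3.9]
gripper_width: 0.05
finger_force: 30.0
```

Call:
carry_out([
  [[0,0,0],[0,0,-0.5],44],
  [[0,0,0],[0,0,-1],44],
  [[0,0,0],[0,0,-1],44],
  [[0,0,0],[0,0,-1],44],
  [[0,0,0],[0,0,-0.5],44],
  [[0,0,0],[0,0,0],44],
  [[0,0,0],[0,0,0],44],
  [[0,0,0],[0,0,0],44],
  [[0,0,0],[0,0,0],44],
])

```text
t: 32.17
eef_pos: [0.5318, 0.1846, 0.1775]
orientation: [0.083, 0.997, -0.0, -0.001]
contact_force: [-0.2, 0.3, -5.8]
gripper_width: 0.0498
finger_force: 30.0
```

Call:
carry_out([
  [[0,0,0],[0,0,0],44],
  [[0,0,0],[0,0,0],44],
])

```text
t: 32.42
eef_pos: [0.5325, 0.1847, 0.1789]
orientation: [0.083, 0.997, -0.0, -0.0]
contact_force: [-0.3, -0.3, -5.2]
gripper_width: 0.0498
finger_force: 30.0
```

Call:
carry_out([
  [[0,0,0],[0,0,0],44],
  [[0,0,0],[0,0,0],44],
])

```text
t: 32.67
eef_pos: [0.5325, 0.1848, 0.1792]
orientation: [0.083, 0.997, 0.0, 0.0]
contact_force: [0.5, 0.8, -4.4]
gripper_width: 0.0499
finger_force: 30.0
```

Call:
carry_out([
  [[0,0,-0.8],[0,0,0],44],
  [[0,0,-0.803],[0,0,0],44],
  [[0,0,0],[-0.055,-0.6,0],44],
  [[0,0,0],[-0.1,-0.9,0],44],
  [[0,0,0],[-0.1,-0.9,0],44],
  [[0,0,0],[-0.1,-0.9,0],44],
  [[0,0,0],[-0.1,-0.9,0],44],
  [[0,0,0],[-0.1,-0.76,0],44],
  [[0,0,0],[0,0,0.7],44],
  [[0,0,0],[0,0,0.9],44],
  [[0,0,0],[0,0,0.9],44],
  [[0,0,0],[0,0,0.45],44],
  [[0,0,0],[0,0,0],44],
  [[0,0,0],[0,0,0],44],
])

```text
t: 34.42
eef_pos: [0.5709, -0.0115, 0.0629]
orientation: [-0.037, 0.999, -0.0, 0.002]
contact_force: [0.1, 0.5, -5.2]
gripper_width: 0.0498
finger_force: 30.0
```

Call:
carry_out([
  [[0,0,0],[0.02,0,0.2],44],
  [[0,0,0],[0,0,0.15],44],
  [[0,0,0],[0,0,0.12],44],
  [[0,0,0],[0,0,0.08],44],
  [[0,0,0],[0,0,0.02],44],
  [[0,0,0],[0,0,0],44],
  [[0,0,0],[0,0,0],44],
])

```text
t: 35.3
eef_pos: [0.5689, -0.0115, 0.0398]
orientation: [-0.037, 0.999, -0.0, -0.0]
contact_force: [-4.7, 0.5, 4.5]
gripper_width: 0.0498
finger_force: 30.0
```

Call:
carry_out([
  [[0,0,0],[0,0,0],62],
  [[0,0,0],[0,0,0],62],
  [[0,0,0],[0,0,-0.5],62],
  [[0,0,0],[0,0,-1],62],
  [[0,0,0.78],[0,0,-1],75],
  [[0,0,0.78],[0,0,-1],75],
  [[0,0,0],[0.08,0.8,-1],75],
  [[0,0,0],[0.09,0.9,0],75],
  [[0,0,0],[0.09,0.9,0],75],
  [[0,0,0],[0.09,0.9,0],75],
  [[0,0,0],[0.1,0.9,0],75],
  [[0,0,0],[0.1,0.9,0],75],
  [[0,0,0],[0.1,0.9,0],75],
  [[0,0,0],[0.1,0.9,0],75],
  [[0,0,0],[0.1,0.9,0],75],
  [[0,0,0],[0,0.56,0],75],
  [[0,0,0],[0,0,0],75],
  [[0,0,0],[0,0,0],75],
])

```text
t: 37.55
eef_pos: [0.5896, 0.3311, 0.2185]
orientation: [0.08, 0.997, -0.0, 0.0]
contact_force: [-0.2, -0.7, -0.0]
gripper_width: 0.0748
finger_force: 0.0
```

```bash
cat > look.py <<'E'
import sys,json
from h import *
L=json.load(open("objs.json"))
o=get_obs(); im=snapshot("wrist"); cv2.imwrite("pics/%s.png"%sys.argv[1],im[:,:,::-1]);c=cam("wrist",o)
e=o["eef_pos"];q=yaw(o);print(np.round(e,4),round(q,4),np.round(o["contact_force"],2),round(o["gripper_width"],4))
for n in sys.argv[2:]:
    k,x,y,w,z=L[n];p,i=fit(k,x,y,w,im,c,z=z,rad=.15 if k=="pin" else .075)
    dw=(p[2]-q+np.pi/2)%np.pi-np.pi/2; f=q+dw; d=(p[:2]-e[:2])/.04
    print(n,p.round(4),round(i,3),"turn",round(-dw/.15,3),"then xy",round(d@[np.cos(f),np.sin(f)],3),round(d@[np.sin(f),-np.cos(f)],3))
E
python3 look.py w8 D F
```

```text
[0.5896 0.3311 0.2185] 2.9816 [-0.17 -0.73 -0.03] 0.0748
D [ 0.4865  0.3323 -0.1563] 0.983 turn -0.024 then xy 2.552 -0.372
F [0.3749 0.3263 0.1919] 0.983 turn -2.346 then xy 5.293 0.905
```

Call:
carry_out([
  [[0,0,-0.024],[0.85,-0.124,0.3],75],
  [[0,0,0],[0.85,-0.124,0.5],75],
  [[0,0,0],[0.852,-0.124,0.6],75],
  [[0,0,0],[0,0,0.9],75],
  [[0,0,0],[0,0,0.9],75],
  [[0,0,0],[0,0,0.9],75],
  [[0,0,0],[0,0,0.6],75],
  [[0,0,0],[0,0,0.26],75],
  [[0,0,0],[0,0,0],75],
  [[0,0,0],[0,0,0],44],
  [[0,0,0],[0,0,0],44],
  [[0,0,0],[0,0,0],44],
  [[0,0,0],[0,0,0],44],
])

```text
t: 39.22
eef_pos: [0.4867, 0.333, 0.0207]
orientation: [0.078, 0.997, -0.0, 0.0]
contact_force: [-1.4, -3.6, 4.6]
gripper_width: 0.0499
finger_force: 30.0
```

Call:
carry_out([
  [[0,0,0],[0,0,-0.5],44],
  [[0,0,0],[0,0,-1],44],
  [[0,0,0],[0,0,-1],44],
  [[0,0,0],[0,0,-1],44],
  [[0,0,0],[0,0,-0.5],44],
  [[0,0,0],[0,0,0],44],
  [[0,0,0],[0,0,0],44],
  [[0,0,0],[0,0,0],44],
  [[0,0,0],[0,0,0],44],
])

```text
t: 40.35
eef_pos: [0.4856, 0.3329, 0.1782]
orientation: [0.078, 0.997, -0.001, -0.001]
contact_force: [0.1, -0.3, -5.0]
gripper_width: 0.0499
finger_force: 30.0
```

Call:
carry_out([
  [[0,0,0],[0,0,0],44],
  [[0,0,0],[0,0,0],44],
])

```text
t: 40.6
eef_pos: [0.4863, 0.3332, 0.1797]
orientation: [0.078, 0.997, -0.0, -0.0]
contact_force: [1.1, 0.3, -5.1]
gripper_width: 0.05
finger_force: 30.0
```

Call:
carry_out([
  [[0,0,0],[0,0,0],44],
  [[0,0,0],[0,0,0],44],
])

```text
t: 40.85
eef_pos: [0.4863, 0.3333, 0.1799]
orientation: [0.078, 0.997, 0.0, 0.0]
contact_force: [0.4, -0.4, -5.7]
gripper_width: 0.0501
finger_force: 30.0
```

Call:
carry_out([
  [[0,0,-0.769],[0,0,0],44],
  [[0,0,-0.769],[0,0,0],44],
  [[0,0,0],[-0.1,-0.6,0],44],
  [[0,0,0],[-0.11,-0.886,0],44],
  [[0,0,0],[-0.11,-0.886,0],44],
  [[0,0,0],[-0.11,-0.886,0],44],
  [[0,0,0],[-0.11,-0.886,0],44],
  [[0,0,0],[-0.11,-0.886,0],44],
  [[0,0,0],[-0.11,-0.886,0],44],
  [[0,0,0],[-0.11,-0.886,0],44],
  [[0,0,0],[-0.11,-0.886,0],44],
  [[0,0,0],[-0.11,-0.886,0],44],
  [[0,0,0],[-0.11,-0.886,0],44],
  [[0,0,0],[-0.11,-0.886,0],44],
  [[0,0,0],[-0.11,-0.884,0.4],44],
  [[0,0,0],[0,0,0.9],44],
  [[0,0,0],[0,0,0.9],44],
  [[0,0,0],[0,0,0.7],44],
  [[0,0,0],[0,0,0],44],
  [[0,0,0],[0,0,0],44],
])

```text
t: 43.35
eef_pos: [0.5776, -0.1107, 0.0654]
orientation: [-0.037, 0.999, -0.0, 0.001]
contact_force: [-0.4, 0.2, -4.3]
gripper_width: 0.0495
finger_force: 30.0
```

Call:
carry_out([
  [[0,0,0],[0.02,0.01,0.22],44],
  [[0,0,0],[0,0,0.15],44],
  [[0,0,0],[0,0,0.12],44],
  [[0,0,0],[0,0,0.08],44],
  [[0,0,0],[0,0,0.03],44],
  [[0,0,0],[0,0,0],44],
  [[0,0,0],[0,0,0],44],
])

```text
t: 44.22
eef_pos: [0.5759, -0.1101, 0.0407]
orientation: [-0.037, 0.999, -0.0, 0.0]
contact_force: [-4.3, 1.1, 3.4]
gripper_width: 0.0497
finger_force: 30.0
```

Call:
carry_out([
  [[0,0,0],[0,0,0],62],
  [[0,0,0],[0,0,0],62],
  [[0,0,0],[0,0,-0.5],62],
  [[0,0,0],[0,0,-1],62],
  [[0,0,-0.78],[0,0,-1],75],
  [[0,0,0],[0.02,0.6,-1],75],
  [[0,0,0],[0.02,0.88,-1],75],
  [[0,0,0],[0.02,0.88,0],75],
  [[0,0,0],[0.02,0.88,0],75],
  [[0,0,0],[0.02,0.88,0],75],
  [[0,0,0],[0.02,0.88,0],75],
  [[0,0,0],[0.02,0.88,0],75],
  [[0,0,0],[0.02,0.88,0],75],
  [[0,0,0],[0.02,0.88,0],75],
  [[0,0,0],[0.02,0.88,0],75],
  [[0,0,0],[0.02,0.88,0],75],
  [[0,0,0],[0.02,0.88,0],75],
  [[0,0,0],[0.03,0.88,0],75],
  [[0,0,0],[0,0,0],75],
  [[0,0,0],[0,0,0],75],
])

```text
t: 46.72
eef_pos: [0.4802, 0.3258, 0.2208]
orientation: [-0.096, 0.995, 0.0, 0.001]
contact_force: [-0.1, 0.6, -0.3]
gripper_width: 0.075
finger_force: 0.0
```

```bash
python3 look.py w9 F
```

```text
[0.4802 0.3258 0.2208] -2.9495 [-0.09  0.59 -0.28] 0.075
F [0.3749 0.3265 0.1918] 0.984 turn 0.002 then xy 2.582 0.519
```

Call:
carry_out([
  [[0,0,0],[0.86,0.173,0.3],75],
  [[0,0,0],[0.86,0.173,0.5],75],
  [[0,0,0],[0.862,0.173,0.6],75],
  [[0,0,0],[0,0,0.9],75],
  [[0,0,0],[0,0,0.9],75],
  [[0,0,0],[0,0,0.9],75],
  [[0,0,0],[0,0,0.6],75],
  [[0,0,0],[0,0,0.3],75],
  [[0,0,0],[0,0,0],75],
  [[0,0,0],[0,0,0],44],
  [[0,0,0],[0,0,0],44],
  [[0,0,0],[0,0,0],44],
  [[0,0,0],[0,0,0],44],
])

```text
t: 48.4
eef_pos: [0.3751, 0.327, 0.0206]
orientation: [-0.096, 0.995, 0.0, 0.001]
contact_force: [-1.1, -0.3, 4.4]
gripper_width: 0.0499
finger_force: 30.0
```

Call:
carry_out([
  [[0,0,0],[0,0,-0.5],44],
  [[0,0,0],[0,0,-1],44],
  [[0,0,0],[0,0,-1],44],
  [[0,0,0],[0,0,-1],44],
  [[0,0,0],[0,0,-0.5],44],
  [[0,0,0],[0,0,0],44],
  [[0,0,0],[0,0,0],44],
  [[0,0,0],[0,0,0],44],
  [[0,0,0],[0,0,0],44],
])

```text
t: 49.52
eef_pos: [0.374, 0.3263, 0.1785]
orientation: [-0.096, 0.995, -0.001, -0.001]
contact_force: [-0.0, -0.0, -2.1]
gripper_width: 0.0502
finger_force: 30.0
```

Call:
carry_out([
  [[0,0,0],[0,0,0],44],
  [[0,0,0],[0,0,0],44],
])

```text
t: 49.78
eef_pos: [0.3746, 0.3267, 0.1797]
orientation: [-0.096, 0.995, -0.0, -0.0]
contact_force: [0.4, 0.0, -2.4]
gripper_width: 0.0498
finger_force: 30.0
```

Call:
carry_out([
  [[0,0,0.64],[0,0,0],44],
  [[0,0,0.64],[0,0,0],44],
  [[0,0,0],[-0.2,-0.6,0],44],
  [[0,0,0],[-0.2,-0.9,0],44],
  [[0,0,0],[-0.2,-0.95,0],44],
  [[0,0,0],[-0.2,-0.95,0],44],
  [[0,0,0],[-0.2,-0.95,0],44],
  [[0,0,0],[-0.2,-0.95,0],44],
  [[0,0,0],[-0.2,-0.95,0],44],
  [[0,0,0],[-0.2,-0.95,0],44],
  [[0,0,0],[-0.2,-0.95,0],44],
  [[0,0,0],[-0.2,-0.95,0],44],
  [[0,0,0],[-0.25,-0.95,0],44],
  [[0,0,0],[0,-0.95,0],44],
  [[0,0,0],[0,-0.95,0],44],
  [[0,0,0],[0,-0.95,0],44],
  [[0,0,0],[0,-0.95,0],44],
  [[0,0,0],[0,-0.95,0],44],
  [[0,0,0],[0,-0.95,0],44],
  [[0,0,0],[0,-0.95,0],44],
])

```text
t: 52.28
eef_pos: [0.4645, -0.3426, 0.1799]
orientation: [0.0, 1.0, -0.0, 0.0]
contact_force: [0.4, 0.3, -3.2]
gripper_width: 0.0501
finger_force: 30.0
```

Call:
carry_out([
  [[0,0,0],[0,-0.15,0.4],44],
  [[0,0,0],[0,0,0.9],44],
  [[0,0,0],[0,0,0],44],
  [[0,0,0],[0,0,0],44],
])

```text
t: 52.78
eef_pos: [0.4649, -0.3469, 0.1284]
orientation: [-0.0, 1.0, -0.0, 0.0]
contact_force: [0.1, 1.0, -2.3]
gripper_width: 0.05
finger_force: 30.0
```

Call:
carry_out([
  [[0,0,0],[0,-0.5,0],44],
  [[0,0,0],[0,-0.45,0],44],
  [[0,0,0],[0,0,0.5],44],
  [[0,0,0],[0,0,0.8],44],
  [[0,0,0],[0,0,0.6],44],
  [[0,0,0],[0,0,0.4],44],
  [[0,0,0],[0,0,0.2],44],
  [[0,0,0],[0,0,0],44],
  [[0,0,0],[0,0,0],60],
  [[0,0,0],[0,0,0],60],
  [[0,0,0],[0,0,-0.5],60],
  [[0,0,0],[0,0,-1],60],
  [[0,0,0],[0,0,-1],60],
  [[0,0,0],[0,0.4,-1],60],
  [[0,0,0],[-0.6,0.9,-1],60],
  [[0,0,0],[-0.8,0.9,-0.5],60],
  [[0,0,0],[-0.8,0.9,0],60],
  [[0,0,0],[-0.8,0.9,0],60],
  [[0,0,0],[0,0,0],60],
  [[0,0,0],[0,0,0],60],
])

```text
t: 55.28
eef_pos: [0.5845, -0.2256, 0.2293]
orientation: [-0.0, 1.0, -0.001, 0.001]
contact_force: [-0.1, 0.1, 0.1]
gripper_width: 0.06
finger_force: 0.0
```

```bash
python3 - <<'E'
import json
L=json.load(open("objs.json"));L.update(F=["block",.465,-.385,0,.004],B=["hub",.595,-.362,0,.004]);json.dump(L,open("objs.json","w"))
E
python3 look.py w10 pin F B; python3 - <<'E'
from h import *
im=snapshot("top");cv2.imwrite("pics/t2.png",cv2.resize(im[90:260,200:450,::-1],None,fx=3,fy=3,interpolation=cv2.INTER_CUBIC))
E
```

```text
[ 0.5845 -0.2256  0.2293] -3.1413 [-0.15  0.06  0.11] 0.06
pin [ 0.4125 -0.1382  1.7833] 0.929 turn 9.057 then xy 3.043 -3.743
F [ 0.4348 -0.4101 -0.0076] 0.274 turn 0.053 then xy 3.707 -4.642
B [ 0.5506 -0.3932  0.9381] 0.254 turn -6.252 then xy 3.881 -1.794
```

View pics/w10.png

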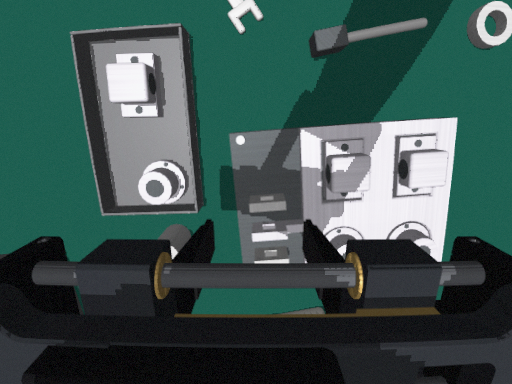

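View pics/t2.png

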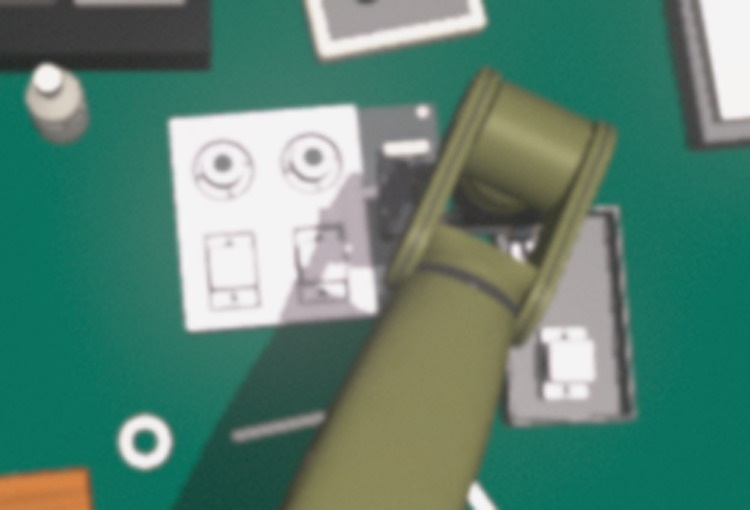

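All four pockets are filled and flat, with hollow hub and block in the bin at (160,185) and (135,85). The pin head is at (330,38), still in its place. Next is the pin.

Call:
carry_out([
  [[0,0,0.9],[0,0,0.2],60],
  [[0,0,0.9],[0,0,0.2],60],
  [[0,0,0.9],[0,0,0.2],60],
  [[0,0,0.9],[0,0,0.2],60],
  [[0,0,0.9],[0,0,0.2],60],
  [[0,0,0.9],[0,0,0.2],60],
  [[0,0,0.9],[0,0,0.2],60],
  [[0,0,0.9],[0,0,0.2],60],
  [[0,0,0.9],[0,0,0.2],60],
  [[0,0,0.957],[0,0,0.2],60],
  [[0,0,0],[0.6,-0.74,0],60],
  [[0,0,0],[0.6,-0.75,0],60],
  [[0,0,0],[0.6,-0.75,0],60],
  [[0,0,0],[0.6,-0.75,0],60],
  [[0,0,0],[0.64,-0.75,0],60],
  [[0,0,0],[0,0,0],60],
  [[0,0,0],[0,0,0],60],
])

```text
t: 57.5
eef_pos: [0.413, -0.1388, 0.1486]
orientation: [0.629, 0.778, 0.0, 0.001]
contact_force: [0.5, 0.2, -0.2]
gripper_width: 0.0602
finger_force: 0.0
```

Call:
carry_out([
  [[0,0,0],[0,0,0.7],60],
  [[0,0,0],[0,0,0.8],60],
  [[0,0,0],[0,0,0.8],60],
  [[0,0,0],[0,0,0.6],60],
  [[0,0,0],[0,0,0.4],60],
  [[0,0,0],[0,0,0.2],60],
  [[0,0,0],[0,0,0],60],
  [[0,0,0],[0,0,0],18],
  [[0,0,0],[0,0,0],18],
  [[0,0,0],[0,0,0],18],
  [[0,0,0],[0,0,0],18],
  [[0,0,0],[0,0,0],18],
], grip_force=45)

```text
t: 59.0
eef_pos: [0.4127, -0.138, 0.0081]
orientation: [0.628, 0.778, -0.0, 0.0]
contact_force: [-0.9, 0.4, 2.5]
gripper_width: 0.0238
finger_force: 45.0
```

Call:
carry_out([
  [[0,0,0],[0,0,-0.5],18],
  [[0,0,0],[0,0,-1],18],
  [[0,0,0],[0,0,-1],18],
  [[0,0,0.9],[0,0,-1],18],
  [[0,0,0.95],[0,0,0],18],
  [[0,0,0.95],[0,0,0],18],
  [[0,0,0.95],[0,0,0],18],
  [[0,0,0.95],[0,0,0],18],
  [[0,0,0.95],[0,0,0],18],
  [[0,0,0.95],[0,0,0],18],
  [[0,0,0.95],[0,0,0],18],
  [[0,0,0.95],[0,0,0],18],
  [[0,0,0.95],[0,0,0],18],
  [[0,0,0.95],[0,0,0],18],
  [[0,0,0.99],[0,0,0],18],
  [[0,0,0],[0.38,0.75,0],18],
  [[0,0,0],[0.38,0.75,0],18],
  [[0,0,0],[0.37,0.75,0],18],
  [[0,0,0],[0,0,0],18],
  [[0,0,0],[0,0,0],18],
])

```text
t: 61.5
eef_pos: [0.4637, -0.2237, 0.1469]
orientation: [0.999, 0.037, -0.001, -0.001]
contact_force: [0.6, 0.6, -1.9]
gripper_width: 0.0237
finger_force: 45.0
```

```bash
python3 - <<'E'
from h import *
import json
o=get_obs(); im=snapshot("wrist"); cv2.imwrite("pics/w11.png",im[:,:,::-1]); json.dump({k:np.array(v).tolist() for k,v in o.items()},open("o11.json","w"))
print(np.round(o["eef_pos"],4),round(yaw(o),4),np.round(o["contact_force"],2))
E
```

```text
[ 0.4637 -0.2237  0.1469] 0.0744 [ 0.58  0.64 -1.86]
```

View pics/w11.png

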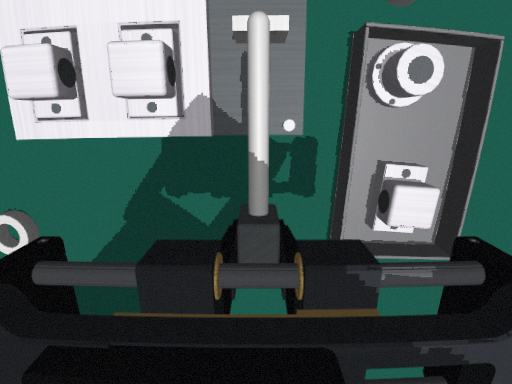

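Call:
carry_out([
  [[0,0,0],[0,0,0.6],18],
  [[0,0,0],[0,0,0.8],18],
  [[0,0,0],[0,0,0.7],18],
  [[0,0,0],[0,0,0.5],18],
  [[0,0,0],[0,0,0.33],18],
  [[0,0,0],[0,0,0],18],
  [[0,0,0],[0,0,0],18],
  [[0,0,0],[0,0,0],18],
])

```text
t: 62.55
eef_pos: [0.4653, -0.2248, 0.0319]
orientation: [0.999, 0.037, 0.001, 0.001]
contact_force: [-0.7, -0.5, -2.3]
gripper_width: 0.024
finger_force: 45.0
```

```bash
python3 - <<'E'
from h import *
import json
o=get_obs(); im=snapshot("wrist"); cv2.imwrite("pics/w12.png",im[:,:,::-1])
print(np.round(o["eef_pos"],4),round(yaw(o),4),np.round(o["contact_force"],2))
c=cam("wrist",json.load(open("o11.json")));print(ray2w(c,[(232,23),(289,23)],.06).mean(0))
cv2.imwrite("pics/w12c.png",cv2.resize(im[0:190,150:400,::-1],None,fx=3,fy=3,interpolation=cv2.INTER_CUBIC))
E
```

```text
[ 0.4653 -0.2248  0.0319] 0.0745 [-0.72 -0.52 -2.31]
[ 0.61929405 -0.21406187  0.06      ]
```

View pics/w12c.png

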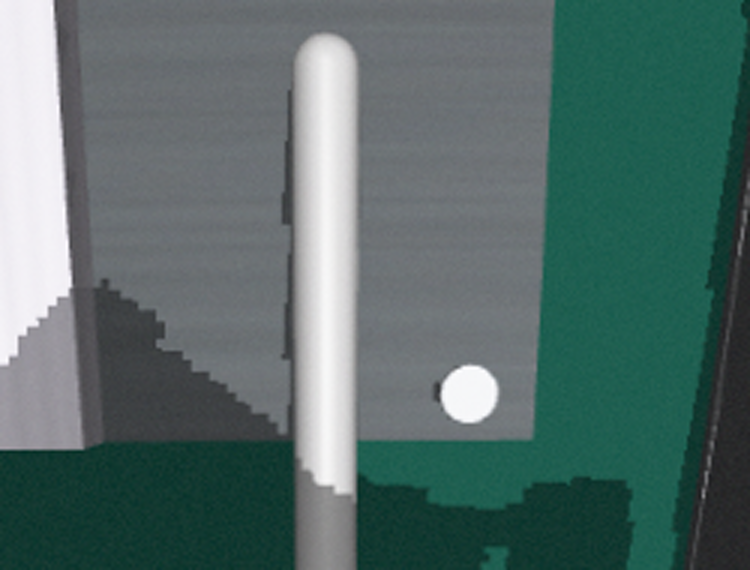

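Call:
carry_out([
  [[0,0,0],[0,0,0.04],18],
  [[0,0,0],[0,0,0],18],
  [[0,0,0],[0.25,0,0],18],
  [[0,0,0],[0.25,0,0],18],
  [[0,0,0],[0.25,0,0],18],
  [[0,0,0],[0.25,0,0],18],
  [[0,0,0],[0,0,0],18],
  [[0,0,0],[0,0,0],18],
])

```text
t: 63.6
eef_pos: [0.5042, -0.2212, 0.0289]
orientation: [0.999, 0.037, -0.0, -0.0]
contact_force: [-0.4, 0.0, -3.0]
gripper_width: 0.0235
finger_force: 45.0
```

Call:
carry_out([
  [[0,0,0],[0.25,0,-0.02],18],
  [[0,0,0],[0.25,0,0],18],
  [[0,0,0],[0.25,0,0],18],
  [[0,0,0],[0.25,0,0],18],
  [[0,0,0],[0,0,0],18],
  [[0,0,0],[0,0,0],18],
])

```text
t: 64.35
eef_pos: [0.5441, -0.2183, 0.0296]
orientation: [0.999, 0.037, -0.0, -0.0]
contact_force: [0.4, -0.1, -2.1]
gripper_width: 0.0238
finger_force: 45.0
```

Call:
carry_out([
  [[0,0,0],[0.25,0,0],18],
  [[0,0,0],[0.25,0,0],18],
  [[0,0,0],[0.25,0,0],18],
  [[0,0,0],[0.2,0,0],18],
  [[0,0,0],[0,0,0],18],
  [[0,0,0],[0,0,0],18],
])

```text
t: 65.1
eef_pos: [0.5819, -0.2155, 0.0297]
orientation: [0.999, 0.037, -0.0, -0.0]
contact_force: [1.1, -0.2, -2.1]
gripper_width: 0.0236
finger_force: 45.0
```

Call:
carry_out([
  [[0,0,0],[0.15,0,0],18],
  [[0,0,0],[0.1,0,0.01],18],
  [[0,0,0],[0.03,0,0.01],18],
  [[0,0,0],[0,0,0],18],
  [[0,0,0],[0,0,0],18],
])

```text
t: 65.72
eef_pos: [0.5926, -0.2147, 0.0288]
orientation: [0.999, 0.037, -0.001, -0.0]
contact_force: [-3.8, -0.6, -1.6]
gripper_width: 0.0238
finger_force: 45.0
```

Call:
carry_out([
  [[0,0,0],[0.03,0,0.01],18],
  [[0,0,0],[0.03,0,0.01],18],
  [[0,0,0],[0,0,0.01],18],
  [[0,0,0],[0,0,0],18],
  [[0,0,0],[0,0,0],18],
])

```text
t: 66.35
eef_pos: [0.5926, -0.2146, 0.0282]
orientation: [0.999, 0.037, -0.004, -0.001]
contact_force: [-14.2, -0.9, 9.6]
gripper_width: 0.0238
finger_force: 45.0
```

Call:
carry_out([
  [[0,0,0],[-0.02,0,-0.015],18],
  [[0,0,0],[0,0,0],18],
  [[0,0,0],[0,0,0],45],
  [[0,0,0],[0,0,0],45],
  [[0,0,0],[0,0,0],45],
  [[0,0,0],[0,0,-0.5],45],
  [[0,0,0],[0,0,-1],45],
  [[0,0,0],[0,0,-1],45],
  [[0,0,0],[-0.5,0,-1],45],
  [[0,0,0],[-0.9,0,-1],45],
  [[0,0,0],[-0.9,0,-0.8],45],
  [[0,0,0],[-0.9,0,0],45],
  [[0,0,0],[-0.9,0,0],45],
  [[0,0,0],[0,0,0],45],
  [[0,0,0],[0,0,0],45],
])

```text
t: 68.22
eef_pos: [0.432, -0.2269, 0.2417]
orientation: [0.999, 0.037, 0.001, 0.001]
contact_force: [-0.5, 0.5, -0.3]
gripper_width: 0.0454
finger_force: 0.0
```

```bash
python3 - <<'E'
from h import *
o=get_obs(); im=snapshot("wrist"); c=cam("wrist",o)
print(o["t"],np.round(o["eef_pos"],4),round(yaw(o),4),np.round(o["contact_force"],2))
v=cv2.resize(im[:230,:,::-1],None,fx=1.5,fy=1.5,interpolation=cv2.INTER_CUBIC)
cv2.imwrite("pics/w13.png",v)
E
```

```text
68.225 [ 0.432  -0.2269  0.2417] 0.0743 [-0.47  0.46 -0.3 ]
```

View pics/w13.png

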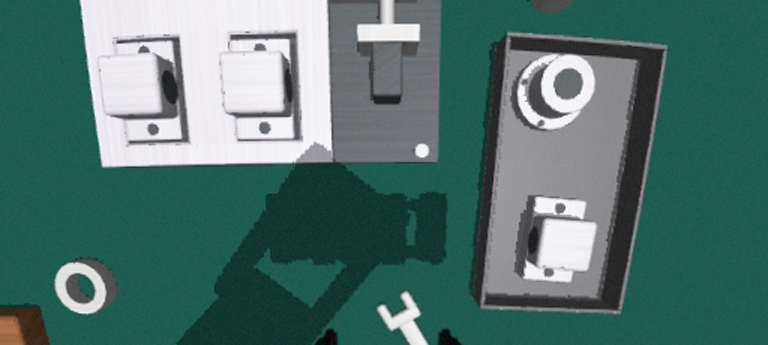

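The pin head at (387,72) sits against the first lug at (388,32), and the shaft passes through it in line with the tray. Both blocks lie flat in their pockets and the two hollow castings are in the bin. I'll hand the job in.

```bash
python3 -c "
from cell import *
print(finish_job())"
```

```text
the job is handed in; nothing more can be done
None
```

The job is handed in, with no verdict returned: two hubs and two blocks weighed sound and are in the tray pockets, one hollow hub and one hollow block are in the reject bin, and the pin's head is up against the first lug.

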